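# Load the last beaker upside down into the wash basket

### The arm

A 6-joint arm with a two-finger parallel gripper is mounted at the origin on a cart in front of the work surface, level with it; the furniture and walls round the work are solid. World frame = base frame: x ahead of the robot, y to its left, z up, the work surface at z = 0. Lengths are in m, angles in rad, forces in N, time in s.
With the tool pointing down it reaches from about 0.375 to 0.9 m from the base axis. Payload 3.1 kg.
Tool frame: the origin (TCP) lies on the centre line of the jaws, within the pads' length; the fingertips stand 14 mm ahead of it and the grasp point (between the pads) lies 5 mm behind it; x points along the fingers, y is the direction in which the jaws open and shut, and the axes are right-handed (so a half turn about x gives the same grasp; the last joint's range is limited). The gripper opens to 85 mm and grips with 20 to 120 N. Pads are 22 mm wide; open, the fingers measure 114 mm over their backs; the gripper's body (76 mm by 85 mm) begins 54 mm behind the grasp point. The pads swing forward as they close: fully open they stand 13 mm farther back than shut.
Start: joints at [-0.178, 0.527, 1.433, -0, 1.181, -0.178], TCP at [0.625, 0, 0.245] pointing down, gripper open.
Joint ranges: [-3.08, 3.08], [-0.75, 2.2], [0.22, 2.44], [-1.43, 4.57], [0, 2.65], [-2.85, 2.85]. Speed limits (rad/s): [2.79, 2.79, 3.14, 3.14, 3.14, 3.14].

### API

Orientations are given as [roll, pitch, yaw] about the fixed x, y, z axes, in that order (R = Rz(yaw) Ry(pitch) Rx(roll)).
In Python, from plant import state, camera, hand_in gives the robot as it stands. The module is installed in compiled form; this text tells all that it offers.
- The arm moves only by the shell command python3 -m pendant 'ROWS' [OPENING]. ROWS is JSON, a list of rows, each an object of numbers: "tx", "ty", "tz": the shift along the tool's x, y, z in cm; "ax", "ay", "az": the turn, a rotation vector about the tool's x, y, z in rad. A call has 1 to 20 rows; each row shifts and turns the commanded pose from where the row before left it, along the tool's axes as they then stand; what a row does not reach is not made up. A row lasts 1/12 s, in which the tool goes at most 41.7 mm and 7.16 degrees, less where a joint would pass 70% of its speed; a pose out of reach is approached as far as the arm can. A call with a gripper value outside its range is refused whole. OPENING is the opening, from -1 (shut) to 1 (fully open), set as the call begins (- or left out, the last holds). The fingers move at their own pace and stop on an object; the grip force is fixed at half the most. Time passes only in rows, so rows that do not move let the fingers close. It gives the time, the measured TCP pose, the force and the opening at its end, in the units of the state.
- state(): the state, without advancing time (a new reading comes with each control period).
- camera(name): name is "scene" or "side" or "wrist"; returns a dict with "pixels" (400x640x3 uint8, red, green, blue), "fov_y" (degrees; the focal length in pixels is half the picture's height over the tangent of half this angle, whatever the lens; pixels are square), "cx", "cy" (the principal point, pixels), "rvec" (rotation vector, rad) and "tvec" (3), from world to camera coordinates, as OpenCV has them. Camera axes: x right, y down, z forward; pixel columns grow to the right and rows downward; lengths in m; the calibration is good to about 2 mm. A picture is of the moment at which its call begins. There is no depth.
- hand_in(): hands the job in, once; it reports no verdict.
The state is a dict: "time": time; "joint_positions": joint angles; "joint_vel": joint speeds; "effort": joint torques, N m; "tool_pos": TCP position; "tool_rot": TCP orientation; "contact_force": force on the tool from outside, world axes, zero at the start; "torque": the same for the moment, N m; "width": opening from 0.0 (shut) to 1.0 (fully open).
Only numpy, scipy, OpenCV 4.12 (cv2) and the standard library are available. Lean on these libraries where they do the work, as an engineer would, in place of code of your own. Each camera call takes 0.05 s, during which the arm holds its last target. There are 200 camera calls.

### The job

Load the small steel beaker that stands on the wooden board into the wire wash basket for the dishwasher, upside down so that it drains. To turn it over, lay it on its side on the ribbed mat, along the ribs so that it cannot roll, and let go of it; then take it again the other way and drop it mouth down into an empty compartment. Leave the two beakers already in the basket where they stand and knock nothing over.

Things in the scene. Friction and masses are not known exactly. Their poses are not given: they have to be found in the camera images.
- beaker: Steel beaker to be loaded, standing upright on the board at the start: straight round cup, outside diameter 56 mm, 64 mm tall, wall about 2 mm, bottom closed, 0.09 kg. Origin: centre of the underside of its base; +z runs along its axis from the base to the open mouth (so +z points straight down when it is upside down).
- beaker_mid (a point): Point on the beaker's axis halfway up it, 32 mm from the base (its middle).
- drain_mat: Grey ribbed silicone draining mat, fixed on the board, 176 mm (its x) by 200 mm (its y). Origin: centre of its underside, on the board's top. 11 ribs run along its y axis, 14 mm apart and 4 mm wide; their tops are 6 mm above the origin, the floor between them 3 mm. A beaker laid with its axis along the ribs does not roll.
- wash_basket: Square steel-wire basket fixed on the board, 167 mm a side, any yaw. Origin: centre of its underside, on the board; z up. Crossing dividers make four compartments 79 mm square, centred at x, y = +-41 mm in its frame; floor 10 mm above the origin, dividers' top 47 mm, outer rim's top 54 mm. Two beakers stand in the compartments at x = +41 mm; those at x = -41 mm are empty.
- washed_in_1: A like beaker, already standing mouth down in the basket (its origin, the centre of its base, is on top, 74 mm above the basket's origin).
- washed_in_2: A like beaker, already standing mouth down in the basket (its origin, the centre of its base, is on top, 74 mm above the basket's origin).
- salt_shaker: Bystander: salt shaker, 44 mm wide, 90 mm tall, upright on the board behind the mat. Origin: centre of its underside, z up.
- pepper_mill: Bystander: wooden pepper mill, 58 mm wide, 170 mm tall, upright on the board behind the mat. Origin: centre of its underside, z up.

How it is judged:
On the way:
1. the beaker lies on its side on the ribbed mat, let go and at rest (angle between beaker's own z axis and vertical between 1.37 and 1.77 rad and x of beaker_mid in the frame of drain_mat between -0.088 and 0.088 m and y of beaker_mid in the frame of drain_mat between -0.1 and 0.1 m and z of beaker_mid in the frame of drain_mat below 0.042 m and angle between the z axis of beaker and the y axis of drain_mat, either way round below 0.35 rad and contact force between beaker and the arm below 0.1 N and contact force between beaker and the fingers below 0.1 N and linear speed of beaker below 0.03 m/s), for 0.3 s.
At the end, for the whole second after the job is handed in: The beaker stands upside down (within about 7 degrees) on the floor of one of the two empty compartments, at rest; the other two beakers still stand upside down in their compartments, moved by less than 30 mm (angle between each of beaker, washed_in_1, washed_in_2's own z axis and vertical above 3.02 rad and x of beaker in the frame of wash_basket between -0.062 and -0.02 m and (y of beaker in the frame of wash_basket between 0.02 and 0.062 m or y of beaker in the frame of wash_basket between -0.062 and -0.02 m) and z of beaker in the frame of wash_basket between 0.069 and 0.079 m and linear speed of beaker below 0.02 m/s and distance of each of washed_in_1, washed_in_2 from where it was at the start of the episode below 0.03 m); the robot touches nothing.
It fails at once if a beaker that was already in the basket is lifted out or tipped (distance of any of washed_in_1, washed_in_2 from where it was at the start of the episode above 0.04 m).
It fails at once if the salt shaker or pepper mill is knocked over (angle between any of salt_shaker, pepper_mill's own z axis and vertical above 0.5 rad).
It also fails if it takes over 59 s, if anything falls off the work surface, if the arm or the gripper's body presses on something with over 40 N, if the wrist force passes 120 N, or if a joint passes its speed limit or range.

## Working session

There is one attempt and no reset: what is moved stays moved. The work goes in short steps, Python scripts to look and compute and a shell command to move; the robot and the scene stay as the last step left them, time stands still between calls to the robot, and variables do not carry over. Pictures are saved under pics/ and viewed, about 8 in all and at most 12, crops included, and the job is handed in when it is done.

```bash
mkdir -p pics; cat > h.py <<'E'
import numpy as np, cv2
from plant import state, camera
def cam(n):
    c=camera(n); h=c['pixels'].shape[0]; f=h/2/np.tan(np.radians(c['fov_y'])/2)
    K=np.array([[f,0,c['cx']],[0,f,c['cy']],[0,0,1]]); R=cv2.Rodrigues(np.array(c['rvec'],float))[0]
    return c,K,R,np.array(c['tvec'],float).ravel()
def save(n,fn):
    c,K,R,t=cam(n); np.savez('pics/'+fn+'.npz',K=K,R=R,t=t); cv2.imwrite('pics/'+fn+'.png',c['pixels'][:,:,::-1]); return c,K,R,t
def load(fn):
    d=np.load('pics/'+fn+'.npz'); return d['K'],d['R'],d['t']
def ray(fn,u,v,z):
    K,R,t=load(fn); d=R.T@np.linalg.inv(K)@[u,v,1]; o=-R.T@t; return o+d*(z-o[2])/d[2]
def proj(fn,P):
    K,R,t=load(fn); p=(K@(R@np.atleast_2d(P).T+t[:,None])); return (p[:2]/p[2]).T
E
python3 - <<'E'
from h import *
import plant
for n in ('scene','side','wrist'):
    c,K,R,t=save(n,n+'0'); print(n,c['fov_y'],(-R.T@t).round(3),R[2].round(2))
print(state())
E
```

```text
scene 44.71614874648505 [-0.111  0.982  0.843] [ 0.53 -0.67 -0.52]
side 50.48728175693342 [0.441 0.831 0.777] [ 0.18 -0.75 -0.64]
wrist 64.79940445644957 [0.625 0.078 0.372] [-0.   -0.3  -0.95]
{'time': 0.15, 'joint_positions': array([-1.78518954e-01,  5.28236765e-01,  1.43360154e+00, -1.52142553e-05,
        1.18139416e+00, -1.78487412e-01]), 'joint_vel': array([-0.00090172, -0.00268547, -0.00433099, -0.00094603, -0.00093611,
        0.00050453]), 'effort': array([ 1.17890530e-03, -4.42742836e+01, -1.78276026e+01, -2.15643640e-04,
        5.61750654e-03, -9.84718270e-06]), 'tool_pos': array([6.24480544e-01, 1.07305028e-04, 2.44570193e-01]), 'tool_rot': array([-1.7407063 ,  1.56915645,  2.97165693]), 'contact_force': array([-0.48001053,  0.6984614 , -0.01793358]), 'torque': array([-0.00651711, -0.02209488,  0.03946025]), 'width': 1.0002547666715915}
```

View pics/scene0.png

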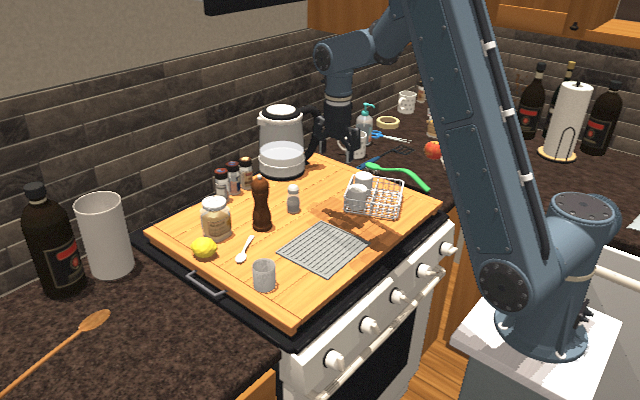

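View pics/side0.png

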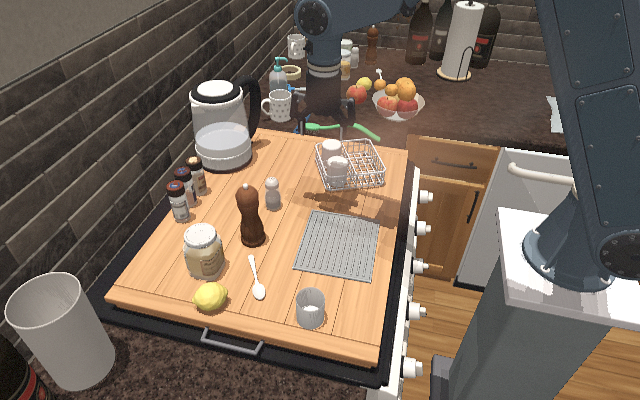

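Both views show the beaker (scene ~264,275; side ~310,308), the mat, and the basket (side ~350,165) with its two beakers on the −x image side; mill and shaker stand behind. I'll enlarge.

```bash
python3 - <<'E'
import cv2,numpy as np
s=cv2.imread('pics/side0.png');c=cv2.imread('pics/scene0.png')
a=cv2.resize(s[200:340,285:395],None,fx=4,fy=4,interpolation=cv2.INTER_CUBIC)   # 440x560
b=cv2.resize(s[130:200,305:395],None,fx=4,fy=4,interpolation=cv2.INTER_CUBIC)  # 360x280
d=cv2.resize(c[165:235,335:425],None,fx=4,fy=4,interpolation=cv2.INTER_CUBIC)
cv2.imwrite('pics/crop0.png',np.hstack([a,np.vstack([b,d])]))
e=cv2.resize(c[215:300,240:380],None,fx=5,fy=5,interpolation=cv2.INTER_CUBIC); cv2.imwrite('pics/crop1.png',e)
E
```

```text
(no output)
```

View pics/crop0.png

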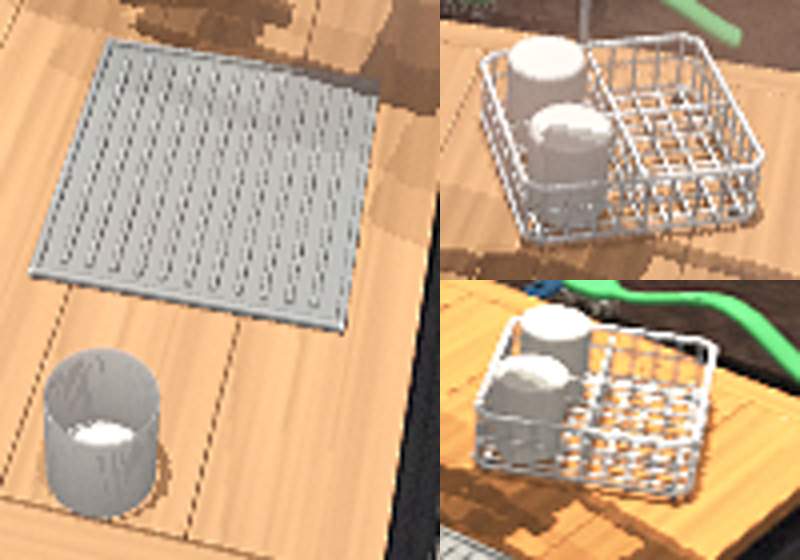

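View pics/crop1.png

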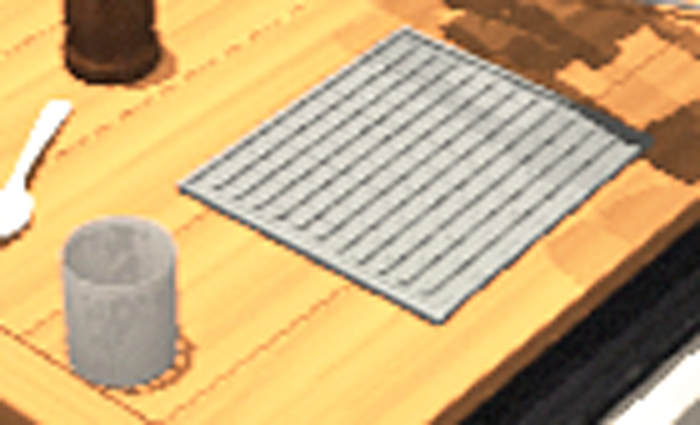

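```bash
cat > fit.py <<'E'
from h import *
from scipy.optimize import least_squares
A=lambda p:np.array([[285+(x+.5)/4-.5,200+(y+.5)/4-.5] for x,y in p])
B=lambda p:np.array([[305+(x-439.5)/4-.5,130+(y+.5)/4-.5] for x,y in p])
D=lambda p:np.array([[335+(x-439.5)/4-.5,165+(y-279.5)/4-.5] for x,y in p])
E=lambda p:np.array([[240+(x+.5)/5-.5,215+(y+.5)/5-.5] for x,y in p])
def fit(L,s,c,p0,name):
    def P(p):
        C,S=np.cos(p[3]),np.sin(p[3]); return L@np.array([[C,S,0],[-S,C,0],[0,0,1]])+p[:3]
    f=lambda p:np.r_[(proj('side0',P(p))-s).ravel(),(proj('scene0',P(p))-c).ravel()]
    r=least_squares(f,p0,loss='soft_l1'); print(name,r.x.round(4),'res',f(r.x).round(1)); return r.x
q=np.array([[1,1],[1,-1],[-1,-1],[-1,1]])
m=fit(np.c_[q*[.088,.1],np.full(4,.004)],A([(32,273),(108,42),(380,83),(345,330)]),E([(182,187),(405,28),(645,145),(440,322)]),[.5,.1,0,0],'mat')
b=fit(np.c_[q*.0825,np.full(4,.052)],B([(525,185),(485,57),(695,37),(760,160)]),D([(478,405),(512,320),(715,343),(695,445)]),[.5,-.2,0,0],'basket')
k=fit(np.array([[0,0,.064]]),A([(102,397)]),E([(120,251)]),[.5,.3,0,0],'beaker')
# washed base tops
w=fit(np.array([[0,0,.074]]),B([(547,60)]),D([(556,328)]),[.5,-.2,0,0],'w1')
w=fit(np.array([[0,0,.074]]),B([(570,130)]),D([(533,380)]),[.5,-.2,0,0],'w2')
E
python3 fit.py
```

```text
mat [0.5453 0.1363 0.037  0.0331] res [-0.5  0.3 -0.1 -0.4  0.   0.  -0.1  0.1 -0.5  0.1  0.1  0.1  2.2 -0.8
  0.2  0.4]
basket [ 0.5803 -0.1584  0.0347  0.4372] res [ 0.1  0.8 -1.7 -0.7 -0.5 -0.8  0.5  0.8 -0.4  1.8  1.5 -1.6  0.7 -0.3
 -0.1  0.1]
beaker [0.5594 0.352  0.0387 0.    ] res [ 0.1 -0.3 -0.3  0.3]
w1 [ 0.6331 -0.1708  0.0331  0.    ] res [-0.1  0.5  0.2 -0.6]
w2 [ 0.6003 -0.0938  0.0312  0.    ] res [-0.1  0.6  0.3 -0.6]
```

```bash
cat > go.py <<'E'
# usage: go.py px py pz phi yaw : TCP target; tool dir tilts by phi about jaw axis; jaw axis at heading yaw (tool y = s*jaw)
import sys
from h import *
from scipy.spatial.transform import Rotation as Ro
def cur():
    s=state(); return s, np.array(s['tool_pos']), Ro.from_euler('xyz',s['tool_rot'])
def target(phi,yaw):
    # phi=0: down, jaw along heading yaw; +phi about jaw axis
    j=np.array([np.cos(yaw),np.sin(yaw),0]); d=Ro.from_rotvec(phi*j).apply([0,0,-1])
    return Ro.from_matrix(np.c_[d,j,np.cross(d,j)])
def delta(p,phi,yaw):
    s,p0,R0=cur(); R1=target(phi,yaw)
    rv=(R0.inv()*R1).as_rotvec(); sh=R1.inv().apply(np.array(p)-p0)*100
    print('t',round(s['time'],2),'pos',p0.round(4),'w',round(s['width'],2)); print('turn',rv.round(3),np.linalg.norm(rv).round(3),'then shift(new axes)cm',sh.round(2))
    print('shift first, old axes cm',(R0.inv().apply(np.array(p)-p0)*100).round(2)); return sh
if __name__=='__main__':
    a=[float(x) for x in sys.argv[1:]]; delta(a[:3],a[3],a[4])
E
python3 - <<'E'
from go import *
s,p,R=cur(); print(R.as_matrix().round(3))
print('mill',ray('side0',252,240,.036),'shaker',ray('side0',273,206,.036))
# grasp pt for beaker1: height 36mm, phi=-0.7
for nm,g,phi,yaw in [('b1',[.5594,.352,.072],-.7,0),('b1pi',[.5594,.352,.072],.7,np.pi)]:
    R1=target(phi,yaw).as_matrix(); tcp=np.array(g)+.005*R1[:,0]; print(nm,tcp.round(4),R1.round(2).tolist()); delta(tcp,phi,yaw)
E
```

```text
[[-0.002  1.    -0.   ]
 [ 0.    -0.    -1.   ]
 [-1.    -0.002 -0.   ]]
mill [0.74910874 0.17604052 0.036     ] shaker [0.73940971 0.04593116 0.036     ]
b1 [0.5594 0.3488 0.0682] [[0.0, 1.0, 0.0], [-0.64, 0.0, -0.76], [-0.76, 0.0, 0.64]]
t 0.15 pos [6.245e-01 1.000e-04 2.446e-01] w 1.0
turn [ 0.001 -0.7    0.002] 0.7 then shift(new axes)cm [ -8.97  -6.51 -38.03]
shift first, old axes cm [ 17.66  -6.48 -34.86]
b1pi [0.5594 0.3488 0.0682] [[-0.0, -1.0, 0.0], [-0.64, 0.0, 0.76], [-0.76, 0.0, -0.64]]
t 0.15 pos [6.245e-01 1.000e-04 2.446e-01] w 1.0
turn [-2.950e+00 -2.000e-03 -1.077e+00] 3.141 then shift(new axes)cm [-8.97  6.51 38.03]
shift first, old axes cm [ 17.66  -6.48 -34.86]
```

```bash
R='{"ay":-0.1}'; python3 -m pendant '[{"ay":-0.1},{"ay":-0.1},{"ay":-0.1},{"ay":-0.1},{"ay":-0.1},{"ay":-0.1},{"ay":-0.1}]' 1
python3 -m pendant '[{"tx":-1,"ty":-0.35,"tz":-2},{"tx":-1,"ty":-0.35,"tz":-2},{"tx":-1,"ty":-0.35,"tz":-2},{"tx":-1,"ty":-0.35,"tz":-2},{"tx":-1,"ty":-0.35,"tz":-2},{"tx":-1,"ty":-0.35,"tz":-2},{"tx":-1,"ty":-0.35,"tz":-2},{"tx":-1,"ty":-0.35,"tz":-2},{"tx":-1,"ty":-0.35,"tz":-2},{"tx":-1,"ty":-0.35,"tz":-2},{"tx":-1,"ty":-0.35,"tz":-2},{"tx":-1,"ty":-0.35,"tz":-2},{"tx":-1,"ty":-0.35,"tz":-2},{"tx":-1,"ty":-0.35,"tz":-2},{"tx":-1,"ty":-0.35,"tz":-2},{"tx":-1,"ty":-0.35,"tz":-2},{"tx":-1,"ty":-0.3,"tz":-2},{"tx":-1,"ty":-0.3,"tz":-2},{"tx":-0.8,"ty":-0.3,"tz":-2},{}]'
python3 go.py .5594 .3488 .0682 -.7 0
```

```text
t 0.15 pos [6.245e-01 1.000e-04 2.446e-01] w 1.0
turn [ 0.001 -0.7    0.002] 0.7 then shift(new axes)cm [ -8.97  -6.51 -38.03]
shift first, old axes cm [ 17.66  -6.48 -34.86]validation failed for argument at $[0]...
validation failed for argument at $[0]...
```

```bash
python3 -m pendant '[{"tx":0,"ty":0,"tz":0,"ax":0,"ay":-0.1,"az":0}]' 1; python3 -m pendant --help | head -20
```

```text
time: 0.23
tool_pos: [0.6251, -0.0033, 0.2449]
tool_rot: [-0.004, 1.468, -1.579]
contact_force: [-0.7, -0.6, -0.1]
width: 0.999invalid input: not JSON, or not a number
```

```bash
python3 -m pendant '[{"tx":0,"ty":0,"tz":0,"ax":0,"ay":-0.1,"az":0},{"tx":0,"ty":0,"tz":0,"ax":0,"ay":-0.1,"az":0},{"tx":0,"ty":0,"tz":0,"ax":0,"ay":-0.1,"az":0},{"tx":0,"ty":0,"tz":0,"ax":0,"ay":-0.1,"az":0},{"tx":0,"ty":0,"tz":0,"ax":0,"ay":-0.1,"az":0},{"tx":0,"ty":0,"tz":0,"ax":0,"ay":-0.1,"az":0}]'
python3 -m pendant '[{"tx":-1.5,"ty":-0.5,"tz":-3,"ax":0,"ay":0,"az":0},{"tx":-1.5,"ty":-0.5,"tz":-3,"ax":0,"ay":0,"az":0},{"tx":-1.5,"ty":-0.5,"tz":-3,"ax":0,"ay":0,"az":0},{"tx":-1.5,"ty":-0.5,"tz":-3,"ax":0,"ay":0,"az":0},{"tx":-1.5,"ty":-0.5,"tz":-3,"ax":0,"ay":0,"az":0},{"tx":-1.5,"ty":-0.5,"tz":-3,"ax":0,"ay":0,"az":0},{"tx":-1.5,"ty":-0.5,"tz":-3,"ax":0,"ay":0,"az":0},{"tx":-1.5,"ty":-0.5,"tz":-3,"ax":0,"ay":0,"az":0},{"tx":-1.5,"ty":-0.5,"tz":-3,"ax":0,"ay":0,"az":0},{"tx":-1.5,"ty":-0.5,"tz":-3,"ax":0,"ay":0,"az":0},{"tx":-1.5,"ty":-0.5,"tz":-3,"ax":0,"ay":0,"az":0},{"tx":-1.5,"ty":-0.5,"tz":-3,"ax":0,"ay":0,"az":0},{"tx":0,"ty":0,"tz":0,"ax":0,"ay":0,"az":0},{"tx":0,"ty":0,"tz":0,"ax":0,"ay":0,"az":0}]'
python3 go.py .5594 .3488 .0682 -.7 0
python3 -c "
from h import *
save('wrist','wrist1')"
```

```text
time: 0.73
tool_pos: [0.6252, 0.0005, 0.2458]
tool_rot: [0.002, 0.866, -1.568]
contact_force: [-0.7, -0.3, -0.5]
width: 1.0
time: 1.9
tool_pos: [0.5637, 0.3931, 0.1493]
tool_rot: [-0.003, 0.87, -1.569]
contact_force: [0.5, -0.5, -0.1]
width: 1.001
t 1.9 pos [0.5637 0.3931 0.1493] w 1.0
turn [ 0.004  0.001 -0.001] 0.004 then shift(new axes)cm [ 9.06 -0.43 -1.83]
shift first, old axes cm [ 9.05 -0.43 -1.84]
```

View pics/wrist1.png

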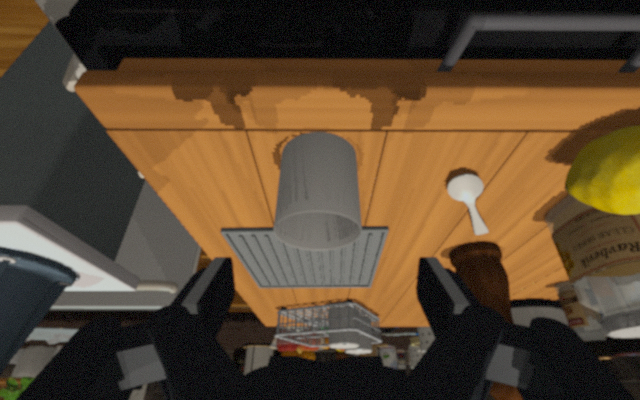

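The wrist view shows the beaker upright (rim centre ~318,228), centred between the open fingers (~222 and ~430). I'll go in.

```bash
python3 - <<'E'
from h import *
print(proj('wrist1',[[.5594,.352,.1]]))
E
python3 -m pendant '[{"tx":0,"ty":-0.2,"tz":-0.9,"ax":0,"ay":0,"az":0},{"tx":0,"ty":-0.2,"tz":-0.9,"ax":0,"ay":0,"az":0},{"tx":1.5,"ty":0,"tz":0,"ax":0,"ay":0,"az":0},{"tx":1.5,"ty":0,"tz":0,"ax":0,"ay":0,"az":0},{"tx":1.5,"ty":0,"tz":0,"ax":0,"ay":0,"az":0},{"tx":1.5,"ty":0,"tz":0,"ax":0,"ay":0,"az":0},{"tx":1.5,"ty":0,"tz":0,"ax":0,"ay":0,"az":0},{"tx":1.5,"ty":0,"tz":0,"ax":0,"ay":0,"az":0},{"tx":0,"ty":0,"tz":0,"ax":0,"ay":0,"az":0},{"tx":0,"ty":0,"tz":0,"ax":0,"ay":0,"az":0}]'
python3 go.py .5594 .3488 .0682 -.7 0
```

```text
[[317.89427582 223.40414275]]
time: 2.78
tool_pos: [0.5608, 0.346, 0.07]
tool_rot: [-0.003, 0.87, -1.575]
contact_force: [-0.6, 1.3, 1.3]
width: 1.002
t 2.78 pos [0.5608 0.346  0.07  ] w 1.0
turn [-0.     0.001  0.003] 0.003 then shift(new axes)cm [-0.04 -0.14 -0.33]
shift first, old axes cm [-0.04 -0.14 -0.33]
```

```bash
python3 -m pendant '[{"tx":0,"ty":-0.1,"tz":-0.3,"ax":0,"ay":0,"az":0},{"tx":0,"ty":0,"tz":0,"ax":0,"ay":0,"az":0},{"tx":0,"ty":0,"tz":0,"ax":0,"ay":0,"az":0},{"tx":0,"ty":0,"tz":0,"ax":0,"ay":0,"az":0},{"tx":0,"ty":0,"tz":0,"ax":0,"ay":0,"az":0},{"tx":0,"ty":0,"tz":0,"ax":0,"ay":0,"az":0},{"tx":0,"ty":0,"tz":0,"ax":0,"ay":0,"az":0},{"tx":0,"ty":0,"tz":0,"ax":0,"ay":0,"az":0},{"tx":0,"ty":0,"tz":0,"ax":0,"ay":0,"az":0},{"tx":0,"ty":0,"tz":0,"ax":0,"ay":0,"az":0}]' -1
python3 -m pendant '[{"tx":0,"ty":0,"tz":0,"ax":0,"ay":0,"az":0},{"tx":0,"ty":0,"tz":0,"ax":0,"ay":0,"az":0},{"tx":0,"ty":0,"tz":0,"ax":0,"ay":0,"az":0},{"tx":0,"ty":0,"tz":0,"ax":0,"ay":0,"az":0}]'
python3 go.py .5594 .3488 .0682 -.7 0
```

```text
time: 3.62
tool_pos: [0.5604, 0.3499, 0.0697]
tool_rot: [0.002, 0.871, -1.569]
contact_force: [0.3, 3.2, 5.4]
width: 0.629
time: 3.95
tool_pos: [0.5605, 0.3499, 0.0697]
tool_rot: [0.002, 0.871, -1.569]
contact_force: [0.9, 3.3, 5.3]
width: 0.636
t 3.95 pos [0.5605 0.3499 0.0697] w 0.64
turn [-0.001 -0.001 -0.001] 0.002 then shift(new axes)cm [ 0.19 -0.11 -0.01]
shift first, old axes cm [ 0.19 -0.11 -0.01]
```

```bash
python3 -m pendant '[{"tx":-2.3,"ty":0,"tz":1.9,"ax":0,"ay":0,"az":0},{"tx":-2.3,"ty":0,"tz":1.9,"ax":0,"ay":0,"az":0},{"tx":-2.3,"ty":0,"tz":1.9,"ax":0,"ay":0,"az":0},{"tx":-2.3,"ty":0,"tz":1.9,"ax":0,"ay":0,"az":0},{"tx":-2.3,"ty":0,"tz":1.9,"ax":0,"ay":0,"az":0},{"tx":0,"ty":0,"tz":0,"ax":0,"ay":0,"az":0}]'
python3 -m pendant '[{"tx":0,"ty":0,"tz":0,"ax":0,"ay":0.1,"az":0},{"tx":0,"ty":0,"tz":0,"ax":0,"ay":0.1,"az":0},{"tx":0,"ty":0,"tz":0,"ax":0,"ay":0.1,"az":0},{"tx":0,"ty":0,"tz":0,"ax":0,"ay":0.1,"az":0},{"tx":0,"ty":0,"tz":0,"ax":0,"ay":0.1,"az":0},{"tx":0,"ty":0,"tz":0,"ax":0,"ay":0.1,"az":0},{"tx":0,"ty":0,"tz":0,"ax":0,"ay":0.1,"az":0},{"tx":0,"ty":0,"tz":0,"ax":0,"ay":0.1,"az":0},{"tx":0,"ty":0,"tz":0,"ax":0,"ay":0.1,"az":0},{"tx":0,"ty":0,"tz":0,"ax":0,"ay":0.1,"az":0},{"tx":0,"ty":0,"tz":0,"ax":0,"ay":0.1,"az":0},{"tx":0,"ty":0,"tz":0,"ax":0,"ay":0.1,"az":0},{"tx":0,"ty":0,"tz":0,"ax":0,"ay":0.1,"az":0},{"tx":0,"ty":0,"tz":0,"ax":0,"ay":0.1,"az":0},{"tx":0,"ty":0,"tz":0,"ax":0,"ay":0.1,"az":0},{"tx":0,"ty":0,"tz":0,"ax":0,"ay":0.07,"az":0},{"tx":0,"ty":0,"tz":0,"ax":0,"ay":0,"az":0}]'
python3 go.py .547 .164 .12 .871 0.033
```

```text
time: 4.45
tool_pos: [0.5622, 0.3518, 0.224]
tool_rot: [0.015, 0.875, -1.56]
contact_force: [0.7, 0.5, 0.1]
width: 0.631
time: 5.87
tool_pos: [0.559, 0.3482, 0.2139]
tool_rot: [-3.131, 0.702, 1.573]
contact_force: [-0.1, -1.1, -1.8]
width: 0.633
t 5.87 pos [0.559  0.3482 0.2139] w 0.63
turn [-0.031  0.002 -0.023] 0.038 then shift(new axes)cm [-8.01 -1.8  19.01]
shift first, old axes cm [-8.01 -1.04 19.07]
```

```bash
python3 -m pendant '[{"tx":0,"ty":0,"tz":0,"ax":-0.03,"ay":0,"az":-0.02},{"tx":-1.6,"ty":-0.36,"tz":3.8,"ax":0,"ay":0,"az":0},{"tx":-1.6,"ty":-0.36,"tz":3.8,"ax":0,"ay":0,"az":0},{"tx":-1.6,"ty":-0.36,"tz":3.8,"ax":0,"ay":0,"az":0},{"tx":-1.6,"ty":-0.36,"tz":3.8,"ax":0,"ay":0,"az":0},{"tx":-1.6,"ty":-0.36,"tz":3.8,"ax":0,"ay":0,"az":0},{"tx":0,"ty":0,"tz":0,"ax":0,"ay":0,"az":0},{"tx":0,"ty":0,"tz":0,"ax":0,"ay":0,"az":0}]'
python3 go.py .547 .164 .07 .871 0.033
python3 - <<'E'
from h import *
c,*_=save('side','side2'); cv2.imwrite('pics/side2c.png',cv2.resize(c['pixels'][130:330,220:420,::-1],None,fx=3,fy=3,interpolation=cv2.INTER_CUBIC))
E
```

```text
time: 6.53
tool_pos: [0.5505, 0.165, 0.1233]
tool_rot: [3.129, 0.702, 1.595]
contact_force: [-0.1, 0.6, -1.0]
width: 0.634
t 6.53 pos [0.5505 0.165  0.1233] w 0.63
turn [ 0.007  0.003 -0.006] 0.01 then shift(new axes)cm [ 3.37 -0.35  4.14]
shift first, old axes cm [ 3.38 -0.4   4.13]
```

View pics/side2c.png

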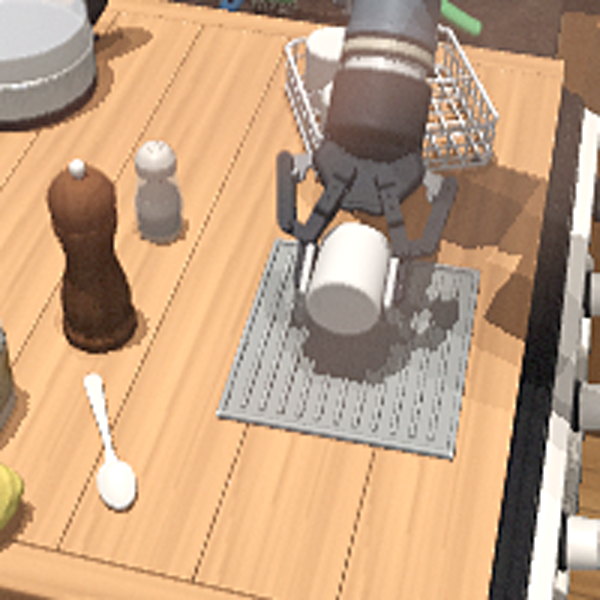

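The beaker is held horizontal over the mat, base towards the camera (crop ~345,280), well clear of everything. I'll lower it.

```bash
python3 -m pendant '[{"tx":0.8,"ty":-0.1,"tz":1.0,"ax":0,"ay":0,"az":0},{"tx":0.8,"ty":-0.1,"tz":1.0,"ax":0,"ay":0,"az":0},{"tx":0.8,"ty":-0.1,"tz":1.0,"ax":0,"ay":0,"az":0},{"tx":0.7,"ty":0,"tz":0.8,"ax":0,"ay":0,"az":0},{"tx":0,"ty":0,"tz":0,"ax":0,"ay":0,"az":0},{"tx":0,"ty":0,"tz":0,"ax":0,"ay":0,"az":0}]'
python3 -m pendant '[{"tx":0.12,"ty":0,"tz":0.15,"ax":0,"ay":0,"az":0},{"tx":0,"ty":0,"tz":0,"ax":0,"ay":0,"az":0},{"tx":0,"ty":0,"tz":0,"ax":0,"ay":0,"az":0}]'
python3 go.py .547 .164 .067 .871 0.033
```

```text
time: 7.08
tool_pos: [0.5461, 0.1676, 0.0755]
tool_rot: [3.131, 0.696, 1.6]
contact_force: [-0.8, 1.5, 4.8]
width: 0.633
time: 7.33
tool_pos: [0.5461, 0.1677, 0.0754]
tool_rot: [3.13, 0.693, 1.599]
contact_force: [-2.6, -0.4, 13.8]
width: 0.636
t 7.33 pos [0.5461 0.1677 0.0754] w 0.64
turn [ 0.009 -0.006 -0.003] 0.012 then shift(new axes)cm [0.25 0.08 0.88]
shift first, old axes cm [0.25 0.07 0.88]
```

```bash
python3 - <<'E'
from h import *
c,*_=save('side','side3'); d,*_=save('scene','scene3')
f=lambda im,y,x,w,h,k:cv2.resize(im['pixels'][y:y+h,x:x+w,::-1],None,fx=k,fy=k,interpolation=cv2.INTER_CUBIC)
cv2.imwrite('pics/c3.png',np.hstack([f(c,170,280,100,120,4),f(d,180,270,100,120,4)]))
E
```

```text
(no output)
```

View pics/c3.png

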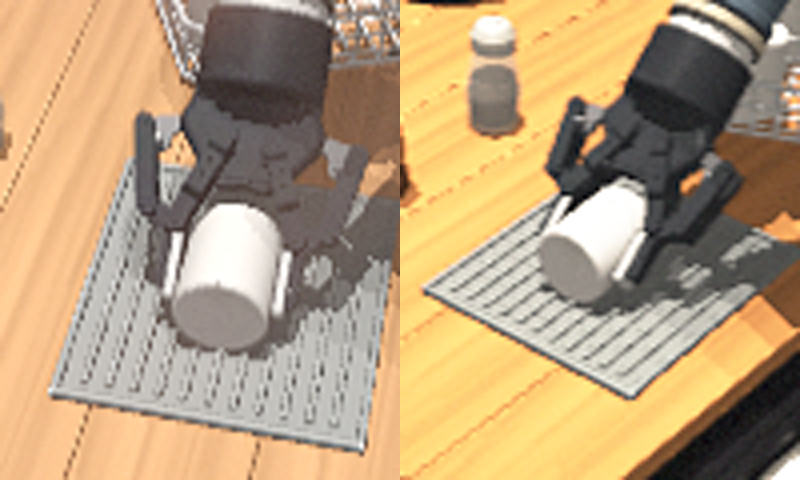

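```bash
python3 - <<'E'
from h import *
from scipy.optimize import least_squares
def tri(s,c):
    f=lambda p:np.r_[(proj('side3',p)-s).ravel(),(proj('scene3',p)-c).ravel()]
    r=least_squares(f,[.55,.17,.07]); return r.x.round(4),f(r.x).round(1)
sd=lambda x,y:(280+x/4-.4,170+y/4-.4); sc=lambda x,y:(270+(x-400)/4-.4,180+y/4-.4)
print('base',tri(sd(220,318),sc(572,268)))
# predicted silhouettes for tilts about x: mouth direction
for el in (0,.2,.4,.5):
    b=np.array([.545,.2,.07+.0]); a=np.array([0,-np.cos(el),np.sin(el)])
    m=b+.064*a; up=np.array([0,np.sin(el),np.cos(el)])
    P=np.array([b,m,m+.028*up])
    print(el,((proj('side3',P)-[280-.4,170-.4])*4).round(0).tolist(),((proj('scene3',P)-[270-.4,180-.4])*4+[400,0]).round(0).tolist())
E
```

```text
base (array([0.5458, 0.1849, 0.0703]), array([ 0. , -0.1, -0.1,  0.1]))
0 [[216.0, 338.0], [239.0, 258.0], [242.0, 224.0]] [[558.0, 280.0], [619.0, 237.0], [621.0, 203.0]]
0.2 [[216.0, 338.0], [240.0, 244.0], [240.0, 216.0]] [[558.0, 280.0], [619.0, 222.0], [615.0, 192.0]]
0.4 [[216.0, 338.0], [239.0, 234.0], [238.0, 214.0]] [[558.0, 280.0], [616.0, 210.0], [606.0, 185.0]]
0.5 [[216.0, 338.0], [239.0, 230.0], [236.0, 214.0]] [[558.0, 280.0], [613.0, 204.0], [601.0, 182.0]]
```

The beaker looks level and resting: its base centre triangulates to z 0.070 (expected 0.070), the contact force is 14 N, and the rim matches the zero-tilt prediction. I'll release and back away.

```bash
python3 -m pendant '[{"tx":0,"ty":0,"tz":0,"ax":0,"ay":0,"az":0},{"tx":0,"ty":0,"tz":0,"ax":0,"ay":0,"az":0},{"tx":0,"ty":0,"tz":0,"ax":0,"ay":0,"az":0},{"tx":0,"ty":0,"tz":0,"ax":0,"ay":0,"az":0},{"tx":0,"ty":0,"tz":0,"ax":0,"ay":0,"az":0},{"tx":0,"ty":0,"tz":0,"ax":0,"ay":0,"az":0},{"tx":0,"ty":0,"tz":0,"ax":0,"ay":0,"az":0},{"tx":0,"ty":0,"tz":0,"ax":0,"ay":0,"az":0},{"tx":-1,"ty":0,"tz":-0.5,"ax":0,"ay":0,"az":0},{"tx":-2,"ty":0,"tz":-2,"ax":0,"ay":0,"az":0},{"tx":-2,"ty":0,"tz":-2,"ax":0,"ay":0,"az":0},{"tx":-2,"ty":0,"tz":-2,"ax":0,"ay":0,"az":0},{"tx":-2,"ty":0,"tz":-2,"ax":0,"ay":0,"az":0},{"tx":-2,"ty":0,"tz":-2,"ax":0,"ay":0,"az":0},{"tx":-2,"ty":0,"tz":-2,"ax":0,"ay":0,"az":0},{"tx":-1,"ty":0,"tz":-1,"ax":0,"ay":0,"az":0},{"tx":0,"ty":0,"tz":0,"ax":0,"ay":0,"az":0}]' 1
python3 - <<'E'
from h import *
print(state()['tool_pos'])
c,*_=save('side','side4'); d,*_=save('scene','scene4')
f=lambda im,y,x,w,h,k:cv2.resize(im['pixels'][y:y+h,x:x+w,::-1],None,fx=k,fy=k,interpolation=cv2.INTER_CUBIC)
cv2.imwrite('pics/c4.png',np.hstack([f(c,190,280,100,100,4),f(d,190,270,100,100,4)]))
E
```

```text
time: 8.85
tool_pos: [0.5468, 0.1451, 0.27]
tool_rot: [3.119, 0.703, 1.591]
contact_force: [-0.9, 0.0, 0.3]
width: 1.002
[0.54678488 0.14513017 0.26996027]
```

View pics/c4.png

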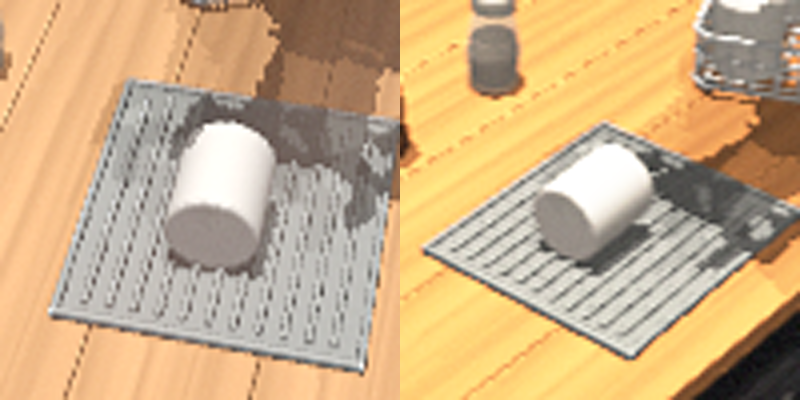

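The beaker lies on the mat, along the ribs, base towards the camera (base centre at side crop ~(210,236), scene crop ~(567,226)).

```bash
python3 - <<'E'
from h import *
from scipy.optimize import least_squares
sd=lambda x,y:(280+x/4-.4,190+y/4-.4); sc=lambda x,y:(270+(x-400)/4-.4,190+y/4-.4)
def tri(s,c):
    f=lambda p:np.r_[(proj('side4',p)-s).ravel(),(proj('scene4',p)-c).ravel()]
    r=least_squares(f,[.55,.17,.07]); return r.x.round(4),f(r.x).round(1)
print('base',tri(sd(210,236),sc(567,226)))
b=np.array([.546,.185,.07]); 
for el in (0,.15):
  P=[b+[0,-.064*np.cos(el),.064*np.sin(el)]+[0,.028*np.sin(el),.028*np.cos(el)]]
  print((proj('side4',P)-[279.6,189.6])*4,(proj('scene4',P)-[269.6,189.6])*4+[400,0])
E
python3 go.py .547 .25 .25 -.871 0.033
```

```text
base (array([0.552 , 0.1826, 0.0677]), array([ 0. , -0.1, -0.1,  0.1]))
[[244.98502351 125.91930969]] [[633.35974194 152.49757754]]
[[244.17370005 119.92376697]] [[629.25955053 144.24055118]]
t 8.95 pos [0.5453 0.1455 0.2665] w 1.0
turn [ 0.002 -1.74  -0.012] 1.74 then shift(new axes)cm [-6.92  0.51 -7.98]
shift first, old axes cm [ 9.04  0.51 -5.48]
```

```bash
python3 -m pendant '[{"tx":0,"ty":0,"tz":0,"ax":0,"ay":-0.1,"az":0},{"tx":0,"ty":0,"tz":0,"ax":0,"ay":-0.1,"az":0},{"tx":0,"ty":0,"tz":0,"ax":0,"ay":-0.1,"az":0},{"tx":0,"ty":0,"tz":0,"ax":0,"ay":-0.1,"az":0},{"tx":0,"ty":0,"tz":0,"ax":0,"ay":-0.1,"az":0},{"tx":0,"ty":0,"tz":0,"ax":0,"ay":-0.1,"az":0},{"tx":0,"ty":0,"tz":0,"ax":0,"ay":-0.1,"az":0},{"tx":0,"ty":0,"tz":0,"ax":0,"ay":-0.1,"az":0},{"tx":0,"ty":0,"tz":0,"ax":0,"ay":-0.1,"az":0},{"tx":0,"ty":0,"tz":0,"ax":0,"ay":-0.1,"az":0},{"tx":0,"ty":0,"tz":0,"ax":0,"ay":-0.1,"az":0},{"tx":0,"ty":0,"tz":0,"ax":0,"ay":-0.1,"az":0},{"tx":0,"ty":0,"tz":0,"ax":0,"ay":-0.1,"az":0},{"tx":0,"ty":0,"tz":0,"ax":0,"ay":-0.1,"az":0},{"tx":0,"ty":0,"tz":0,"ax":0,"ay":-0.1,"az":0},{"tx":0,"ty":0,"tz":0,"ax":0,"ay":-0.1,"az":0},{"tx":0,"ty":0,"tz":0,"ax":0,"ay":-0.14,"az":0},{"tx":0,"ty":0,"tz":0,"ax":0,"ay":0,"az":0}]'
python3 go.py .549 .241 .133 -.871 0.033;python3 go.py .549 .1644 .069 -.871 0.033
```

```text
time: 10.45
tool_pos: [0.5435, 0.1476, 0.2604]
tool_rot: [-0.002, 0.711, -1.533]
contact_force: [0.1, -0.6, -0.6]
width: 1.003
t 10.45 pos [0.5435 0.1476 0.2604] w 1.0
turn [ 0.005 -0.011 -0.004] 0.013 then shift(new axes)cm [  1.08   0.86 -15.75]
shift first, old axes cm [  1.26   0.94 -15.73]
t 10.45 pos [0.5435 0.1476 0.2604] w 1.0
turn [ 0.005 -0.011 -0.004] 0.013 then shift(new axes)cm [ 11.06   0.61 -15.71]
shift first, old axes cm [ 11.24   0.65 -15.58]
```

```bash
python3 -m pendant '[{"tx":0,"ty":0,"tz":0,"ax":0,"ay":-0.01,"az":0},{"tx":0.2,"ty":0.2,"tz":-3.2,"ax":0,"ay":0,"az":0},{"tx":0.2,"ty":0.2,"tz":-3.2,"ax":0,"ay":0,"az":0},{"tx":0.2,"ty":0.2,"tz":-3.2,"ax":0,"ay":0,"az":0},{"tx":0.2,"ty":0.1,"tz":-3.1,"ax":0,"ay":0,"az":0},{"tx":0.2,"ty":0,"tz":-3.1,"ax":0,"ay":0,"az":0},{"tx":0,"ty":0,"tz":0,"ax":0,"ay":0,"az":0},{"tx":0,"ty":0,"tz":0,"ax":0,"ay":0,"az":0}]'
python3 go.py .549 .1644 .069 -.871 0.033
python3 -c "
from h import *
c,*_=save('wrist','wrist5')
# predicted jaw midline & beaker
print(proj('wrist5',[[.550,.184,.07],[.550,.120,.07],[.550,.184,.098]]))
s=c['pixels'][80:300,200:440,::-1]; cv2.imwrite('pics/w5.png',cv2.resize(s,None,fx=2.5,fy=2.5))"
```

```text
time: 11.12
tool_pos: [0.5502, 0.2401, 0.1388]
tool_rot: [0.009, 0.705, -1.53]
contact_force: [0.4, -0.4, 0.4]
width: 1.001
t 11.12 pos [0.5502 0.2401 0.1388] w 1.0
turn [-0.004 -0.005 -0.006] 0.009 then shift(new axes)cm [10.28 -0.37 -0.47]
shift first, old axes cm [10.28 -0.43 -0.41]
[[320.94566397 190.82913964]
 [319.35130887 220.20503416]
 [320.94370358 228.576367  ]]
```

View pics/w5.png

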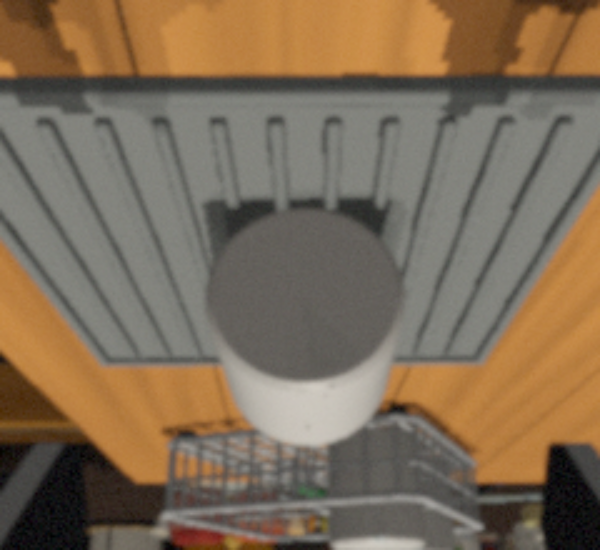

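The beaker's base is centred between the jaws (crop ~305,295 → pixel 322,198), about 7 px lower than predicted, so I'll shift slightly in tool z. Then I'll approach.

```bash
python3 -m pendant '[{"tx":1.5,"ty":-0.2,"tz":-0.1,"ax":0,"ay":0,"az":0},{"tx":1.5,"ty":-0.1,"tz":-0.1,"ax":0,"ay":0,"az":0},{"tx":1.5,"ty":0,"tz":0,"ax":0,"ay":0,"az":0},{"tx":1.5,"ty":0,"tz":0,"ax":0,"ay":0,"az":0},{"tx":1.5,"ty":0,"tz":0,"ax":0,"ay":0,"az":0},{"tx":1.5,"ty":0,"tz":0,"ax":0,"ay":0,"az":0},{"tx":1.2,"ty":0,"tz":0,"ax":0,"ay":0,"az":0},{"tx":0,"ty":0,"tz":0,"ax":0,"ay":0,"az":0},{"tx":0,"ty":0,"tz":0,"ax":0,"ay":0,"az":0}]'
python3 go.py .549 .1644 .069 -.871 0.033
```

```text
time: 11.92
tool_pos: [0.5514, 0.1634, 0.0733]
tool_rot: [0.015, 0.706, -1.529]
contact_force: [0.1, 0.6, 0.3]
width: 1.003
t 11.92 pos [0.5514 0.1634 0.0733] w 1.0
turn [-0.009 -0.006 -0.007] 0.013 then shift(new axes)cm [ 0.2  -0.24 -0.4 ]
shift first, old axes cm [ 0.2  -0.24 -0.39]
```

Good. Close, then lift.

```bash
python3 -m pendant '[{"tx":0,"ty":-0.15,"tz":-0.1,"ax":0,"ay":0,"az":0},{"tx":0,"ty":0,"tz":0,"ax":0,"ay":0,"az":0},{"tx":0,"ty":0,"tz":0,"ax":0,"ay":0,"az":0},{"tx":0,"ty":0,"tz":0,"ax":0,"ay":0,"az":0},{"tx":0,"ty":0,"tz":0,"ax":0,"ay":0,"az":0},{"tx":0,"ty":0,"tz":0,"ax":0,"ay":0,"az":0},{"tx":0,"ty":0,"tz":0,"ax":0,"ay":0,"az":0},{"tx":0,"ty":0,"tz":0,"ax":0,"ay":0,"az":0},{"tx":0,"ty":0,"tz":0,"ax":0,"ay":0,"az":0},{"tx":0,"ty":0,"tz":0,"ax":0,"ay":0,"az":0},{"tx":0,"ty":0,"tz":0,"ax":0,"ay":0,"az":0},{"tx":0,"ty":0,"tz":0,"ax":0,"ay":0,"az":0}]' -1
python3 -m pendant '[{"tx":-1.3,"ty":0,"tz":1.5,"ax":0,"ay":0,"az":0},{"tx":-1.3,"ty":0,"tz":1.5,"ax":0,"ay":0,"az":0},{"tx":-1.9,"ty":0,"tz":2.3,"ax":0,"ay":0,"az":0},{"tx":-1.9,"ty":0,"tz":2.3,"ax":0,"ay":0,"az":0},{"tx":-1.9,"ty":0,"tz":2.3,"ax":0,"ay":0,"az":0},{"tx":-1.9,"ty":0,"tz":2.3,"ax":0,"ay":0,"az":0},{"tx":-1.9,"ty":0,"tz":2.3,"ax":0,"ay":0,"az":0},{"tx":0,"ty":0,"tz":0,"ax":0,"ay":0,"az":0}]'
python3 go.py .45 -.05 .26 .7 -1.14
```

```text
time: 12.92
tool_pos: [0.5499, 0.1657, 0.0722]
tool_rot: [0.015, 0.706, -1.525]
contact_force: [-1.4, 3.4, 5.1]
width: 0.631
time: 13.58
tool_pos: [0.5495, 0.1637, 0.2656]
tool_rot: [0.026, 0.708, -1.519]
contact_force: [0.2, -0.4, -0.4]
width: 0.628
t 13.58 pos [0.5495 0.1637 0.2656] w 0.63
turn [ 1.282  1.353 -0.123] 1.868 then shift(new axes)cm [-11.14  15.26  14.1 ]
shift first, old axes cm [ 16.19 -10.7   13.4 ]
```

```bash
python3 -m pendant '[{"tx":0,"ty":0,"tz":0,"ax":0,"ay":0.1,"az":0},{"tx":0,"ty":0,"tz":0,"ax":0,"ay":0.1,"az":0},{"tx":0,"ty":0,"tz":0,"ax":0,"ay":0.1,"az":0},{"tx":0,"ty":0,"tz":0,"ax":0,"ay":0.1,"az":0},{"tx":0,"ty":0,"tz":0,"ax":0,"ay":0.1,"az":0},{"tx":0,"ty":0,"tz":0,"ax":0,"ay":0.1,"az":0},{"tx":0,"ty":0,"tz":0,"ax":0,"ay":0.1,"az":0},{"tx":0,"ty":0,"tz":0,"ax":0,"ay":0.1,"az":0},{"tx":0,"ty":0,"tz":0,"ax":0,"ay":0.1,"az":0},{"tx":0,"ty":0,"tz":0,"ax":0,"ay":0.1,"az":0},{"tx":0,"ty":0,"tz":0,"ax":0,"ay":0.1,"az":0},{"tx":0,"ty":0,"tz":0,"ax":0,"ay":0.1,"az":0},{"tx":0,"ty":0,"tz":0,"ax":0,"ay":0.1,"az":0},{"tx":0,"ty":0,"tz":0,"ax":0,"ay":0.1,"az":0},{"tx":0,"ty":0,"tz":0,"ax":0,"ay":0.1,"az":0},{"tx":0,"ty":0,"tz":0,"ax":0,"ay":0.07,"az":0},{"tx":0,"ty":0,"tz":0,"ax":0,"ay":0,"az":0}]'
python3 go.py .45 -.05 .26 .7 -1.14
```

```text
time: 15.0
tool_pos: [0.547, 0.1609, 0.2573]
tool_rot: [3.136, 0.864, 1.596]
contact_force: [-0.2, -0.5, -1.6]
width: 0.632
t 15.0 pos [0.547  0.1609 0.2573] w 0.63
turn [ 0.895 -0.008  0.754] 1.17 then shift(new axes)cm [-11.56  15.11  13.3 ]
shift first, old axes cm [-13.73 -10.32  15.61]
```

```bash
python3 -m pendant '[{"tx":0,"ty":0,"tz":0,"ax":0.075,"ay":0,"az":0.063},{"tx":0,"ty":0,"tz":0,"ax":0.075,"ay":0,"az":0.063},{"tx":0,"ty":0,"tz":0,"ax":0.075,"ay":0,"az":0.063},{"tx":0,"ty":0,"tz":0,"ax":0.075,"ay":0,"az":0.063},{"tx":0,"ty":0,"tz":0,"ax":0.075,"ay":0,"az":0.063},{"tx":0,"ty":0,"tz":0,"ax":0.075,"ay":0,"az":0.063},{"tx":0,"ty":0,"tz":0,"ax":0.075,"ay":0,"az":0.063},{"tx":0,"ty":0,"tz":0,"ax":0.075,"ay":0,"az":0.063},{"tx":0,"ty":0,"tz":0,"ax":0.075,"ay":0,"az":0.063},{"tx":0,"ty":0,"tz":0,"ax":0.075,"ay":0,"az":0.063},{"tx":0,"ty":0,"tz":0,"ax":0.075,"ay":0,"az":0.063},{"tx":0,"ty":0,"tz":0,"ax":0.07,"ay":0,"az":0.06},{"tx":0,"ty":0,"tz":0,"ax":0,"ay":0,"az":0}]'
python3 go.py .53 -.08 .22 .7 -1.14
python3 - <<'E'
from h import *
print(state()['joint_positions'].round(2))
c,*_=save('side','side6'); d,*_=save('scene','scene6')
P=[.547,.161,.257]; a=proj('side6',P)[0].astype(int); b=proj('scene6',P)[0].astype(int); print(a,b)
f=lambda im,p,k:cv2.resize(im['pixels'][p[1]-50:p[1]+50,p[0]-50:p[0]+50,::-1],None,fx=k,fy=k,interpolation=cv2.INTER_CUBIC)
cv2.imwrite('pics/c6.png',np.hstack([f(c,a,4),f(d,b,4)]))
E
```

```text
time: 16.08
tool_pos: [0.5451, 0.1654, 0.2599]
tool_rot: [-3.139, 0.862, 0.44]
contact_force: [0.8, 0.8, -1.6]
width: 0.629
t 16.08 pos [0.5451 0.1654 0.2599] w 0.63
turn [ 0.004 -0.009  0.006] 0.011 then shift(new axes)cm [-4.44 21.67 11.46]
shift first, old axes cm [-4.66 21.59 11.51]
[-0.06  0.31  2.06  1.19  0.34  0.  ]
[340 176] [319 181]
```

View pics/c6.png

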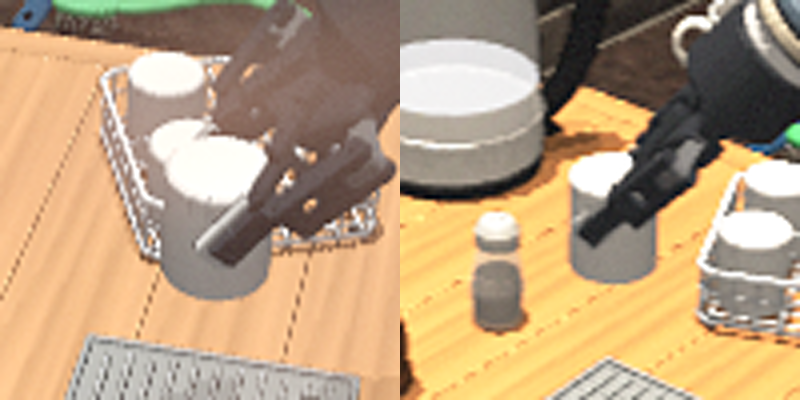

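The beaker is now mouth down and looks vertical (base centre at side crop ~(217,172), scene crop ~(613,177)). I'll triangulate it in the tool frame and refit the basket.

```bash
cat > t6.py <<'E'
from go import *
from scipy.optimize import least_squares
sd=lambda x,y:(290+x/4-.4,126+y/4-.4); sc=lambda x,y:(269+(x-400)/4-.4,131+y/4-.4)
def tri(s,c):
    f=lambda p:np.r_[(proj('side6',p)-s).ravel(),(proj('scene6',p)-c).ravel()]
    r=least_squares(f,[.55,.17,.07]); return r.x,f(r.x).round(1)
b,e=tri(sd(217,172),sc(613,177)); print('base',b.round(4),e)
s,p,R=cur(); print('tcp',p.round(4),'base-tcp',(b-p).round(4))
# predicted extreme lower points of the mouth for vertical beaker
th=np.linspace(0,6.28,60)
m=b+np.c_[.028*np.cos(th),.028*np.sin(th),0*th-.064]
print('mouth low: side',((proj('side6',m)-[289.6,125.6])*4).max(0),'scene',((proj('scene6',m)-[268.6,130.6])*4+[400,0]).max(0), 'lefts',((proj('side6',m)-[289.6,125.6])*4).min(0),((proj('scene6',m)-[268.6,130.6])*4+[400,0]).min(0))
E
python3 t6.py
cat >> fit.py <<'E'
print('--- joint basket fit, z fixed')
for z0 in (.034,.037,.040):
    Lc=np.c_[q*.0825,np.full(4,.052)]; Lw=np.array([[.041,-.041,.074],[.041,.041,.074]])
    s=np.r_[B([(525,185),(485,57),(695,37),(760,160)]),B([(547,60),(570,130)])]
    c=np.r_[D([(478,405),(512,320),(715,343),(695,445)]),D([(556,328),(533,380)])]
    def P(p):
        C,S=np.cos(p[2]),np.sin(p[2]); return np.r_[Lc,Lw]@np.array([[C,S,0],[-S,C,0],[0,0,1]])+[p[0],p[1],z0]
    f=lambda p:np.r_[(proj('side0',P(p))-s).ravel(),(proj('scene0',P(p))-c).ravel()]
    r=least_squares(f,[.58,-.155,.43],loss='soft_l1'); C,S=np.cos(r.x[2]),np.sin(r.x[2])
    print(z0,r.x.round(4),round(r.cost,2),'c1',(r.x[:2]+[-.041*C-.041*S,-.041*S+.041*C]).round(4),'c2',(r.x[:2]+[-.041*C+.041*S,-.041*S-.041*C]).round(4))
E
python3 fit.py | tail -4
```

```text
base [0.5422 0.1591 0.2769] [-0.   0.1  0.  -0.1]
tcp [0.5469 0.1643 0.2603] base-tcp [-0.0047 -0.0052  0.0167]
mouth low: side [263.67470356 306.95528932] scene [654.83845304 289.47719273] lefts [155.76207942 237.83779847] [566.01534194 243.70179974]
--- joint basket fit, z fixed
0.034 [ 0.5801 -0.155   0.443 ] 11.31 c1 [ 0.5255 -0.1356] c2 [ 0.5606 -0.2097]
0.037 [ 0.5788 -0.1512  0.4405] 11.69 c1 [ 0.5243 -0.1316] c2 [ 0.5592 -0.2057]
0.04 [ 0.5776 -0.1473  0.4382] 12.71 c1 [ 0.5231 -0.1276] c2 [ 0.5579 -0.2018]
```

```bash
python3 go.py .530 -.127 .20 .709 -1.14
```

```text
t 16.18 pos [0.5469 0.1643 0.2603] w 0.63
turn [ 0.007 -0.001  0.006] 0.009 then shift(new axes)cm [-4.35 25.76 14.32]
shift first, old axes cm [-4.52 25.64 14.49]
```

```bash
python3 -m pendant '[{"tx":-0.4,"ty":2.6,"tz":1.4,"ax":0,"ay":0,"az":0},{"tx":-0.4,"ty":2.6,"tz":1.4,"ax":0,"ay":0,"az":0},{"tx":-0.4,"ty":2.6,"tz":1.4,"ax":0,"ay":0,"az":0},{"tx":-0.5,"ty":2.6,"tz":1.4,"ax":0,"ay":0,"az":0},{"tx":-0.5,"ty":2.6,"tz":1.4,"ax":0,"ay":0,"az":0},{"tx":-0.5,"ty":2.6,"tz":1.5,"ax":0,"ay":0,"az":0},{"tx":-0.5,"ty":2.6,"tz":1.5,"ax":0,"ay":0,"az":0},{"tx":-0.5,"ty":2.6,"tz":1.5,"ax":0,"ay":0,"az":0},{"tx":-0.4,"ty":2.5,"tz":1.5,"ax":0,"ay":0,"az":0},{"tx":-0.4,"ty":2.4,"tz":1.5,"ax":0,"ay":0,"az":0},{"tx":0,"ty":0,"tz":0,"ax":0,"ay":0,"az":0},{"tx":0,"ty":0,"tz":0,"ax":0,"ay":0,"az":0}]'
python3 go.py .530 -.127 .15 .709 -1.14
```

```text
time: 17.18
tool_pos: [0.5302, -0.1317, 0.1992]
tool_rot: [-3.141, 0.86, 0.433]
contact_force: [0.4, 0.5, -1.0]
width: 0.632
t 17.18 pos [ 0.5302 -0.1317  0.1992] w 0.63
turn [ 0.002 -0.002  0.002] 0.003 then shift(new axes)cm [ 3.85 -0.43  3.07]
shift first, old axes cm [ 3.85 -0.43  3.07]
```

```bash
python3 -m pendant '[{"tx":1.3,"ty":-0.2,"tz":1.0,"ax":0,"ay":0,"az":0},{"tx":1.3,"ty":-0.2,"tz":1.0,"ax":0,"ay":0,"az":0},{"tx":1.2,"ty":0,"tz":1.0,"ax":0,"ay":0,"az":0},{"tx":0,"ty":0,"tz":0,"ax":0,"ay":0,"az":0},{"tx":0,"ty":0,"tz":0,"ax":0,"ay":0,"az":0}]'
python3 - <<'E'
from go import *
print(cur()[1].round(4))
c,*_=save('side','side7'); d,*_=save('scene','scene7')
def ov(c,fn,x,y):
    im=cv2.resize(c['pixels'][y:y+100,x:x+100,::-1],None,fx=4,fy=4,interpolation=cv2.INTER_CUBIC)
    h=.0395; z=.036+.050
    P=[np.array([.525,-.134,z])+[a*np.cos(.44)-b*np.sin(.44),a*np.sin(.44)+b*np.cos(.44),0] for a,b in ((h,h),(h,-h),(-h,-h),(-h,h))]
    cv2.polylines(im,[((proj(fn,P)-[x,y]+.5)*4).astype(int)],True,(0,0,255),1); return im
cv2.imwrite('pics/c7.png',np.hstack([ov(c,'side7',300,100),ov(d,'scene7',330,140)]))
E
```

```text
time: 17.6
tool_pos: [0.5297, -0.1229, 0.151]
tool_rot: [-3.137, 0.861, 0.441]
contact_force: [-0.1, -0.1, -1.0]
width: 0.631
[ 0.5297 -0.1229  0.151 ]
```

View pics/c7.png

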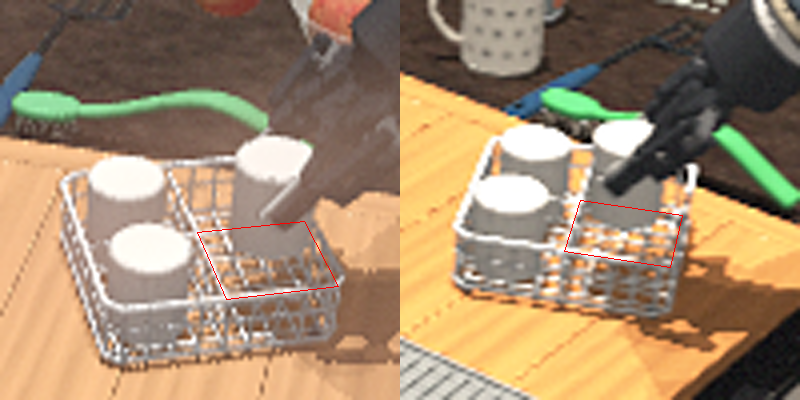

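```bash
python3 - <<'E'
from go import *
from scipy.optimize import least_squares
def tri(s,c):
    f=lambda p:np.r_[(proj('side7',p)-s).ravel(),(proj('scene7',p)-c).ravel()]
    r=least_squares(f,[.55,-.1,.1]); return r.x.round(4),f(r.x).round(1)
sd=lambda x,y:(300+x/4-.4,100+y/4-.4); sc=lambda x,y:(330+(x-400)/4-.4,140+y/4-.4)
print('base',tri(sd(273,160),sc(626,141)))
print('w far',tri(sd(127,180),sc(537,148)),'w near',tri(sd(150,247),sc(513,196)))
for z in (.036,):
  for c in ((.525,-.134),(.5247,-.129)):
    P=[[*c,.103+0*.1]]; print((proj('side7',P)-[299.6,99.6])*4,(proj('scene7',P)-[329.6,139.6])*4+[400,0])
E
python3 go.py .530 -.128 .112 .709 -1.14
```

```text
base (array([ 0.5275, -0.1275,  0.1688]), array([-0.1,  0.5,  0.2, -0.5]))
w far (array([ 0.6336, -0.1728,  0.1059]), array([-0.1,  0.5,  0.2, -0.5])) w near (array([ 0.6003, -0.0932,  0.1085]), array([-0.1,  0.4,  0.2, -0.5]))
[[268.57044369 238.78850812]] [[626.03988384 213.80502955]]
[[267.89509093 242.92883374]] [[622.76362602 216.44891125]]
t 17.7 pos [ 0.5302 -0.1237  0.152 ] w 0.63
turn [ 0.005 -0.002  0.004] 0.007 then shift(new axes)cm [2.9  0.38 2.76]
shift first, old axes cm [2.9  0.38 2.77]
```

In both views the held beaker hangs over the red compartment outline, a few mm towards +y. I'll correct that while lowering, then check the force.

```bash
python3 -m pendant '[{"tx":-0.1,"ty":0.3,"tz":0.1,"ax":0,"ay":0,"az":0},{"tx":0.7,"ty":0,"tz":0.65,"ax":0,"ay":0,"az":0},{"tx":0.7,"ty":0,"tz":0.65,"ax":0,"ay":0,"az":0},{"tx":0.7,"ty":0,"tz":0.7,"ax":0,"ay":0,"az":0},{"tx":0.7,"ty":0,"tz":0.7,"ax":0,"ay":0,"az":0},{"tx":0,"ty":0,"tz":0,"ax":0,"ay":0,"az":0},{"tx":0,"ty":0,"tz":0,"ax":0,"ay":0,"az":0}]'
python3 go.py .528 -.128 .112 .709 -1.14
```

```text
time: 18.28
tool_pos: [0.5281, -0.1286, 0.1129]
tool_rot: [-3.141, 0.86, 0.436]
contact_force: [-0.4, -0.4, -1.0]
width: 0.632
t 18.28 pos [ 0.5281 -0.1286  0.1129] w 0.63
turn [ 0.003 -0.002  0.004] 0.005 then shift(new axes)cm [ 0.08 -0.06  0.05]
shift first, old axes cm [ 0.08 -0.06  0.05]
```

```bash
python3 -m pendant '[{"tx":0,"ty":0,"tz":0,"ax":0,"ay":0,"az":0},{"tx":0,"ty":0,"tz":0,"ax":0,"ay":0,"az":0},{"tx":0,"ty":0,"tz":0,"ax":0,"ay":0,"az":0},{"tx":0,"ty":0,"tz":0,"ax":0,"ay":0,"az":0},{"tx":0,"ty":0,"tz":0,"ax":0,"ay":0,"az":0},{"tx":0,"ty":0,"tz":0,"ax":0,"ay":0,"az":0},{"tx":0,"ty":0,"tz":0,"ax":0,"ay":0,"az":0},{"tx":0,"ty":0,"tz":0,"ax":0,"ay":0,"az":0},{"tx":-1,"ty":0,"tz":0,"ax":0,"ay":0,"az":0},{"tx":-2,"ty":0,"tz":0,"ax":0,"ay":0,"az":0},{"tx":-2,"ty":0,"tz":0,"ax":0,"ay":0,"az":0},{"tx":-2,"ty":0,"tz":0,"ax":0,"ay":0,"az":0},{"tx":-2,"ty":0,"tz":0,"ax":0,"ay":0,"az":0},{"tx":-2,"ty":0,"tz":0,"ax":0,"ay":0,"az":0},{"tx":-2,"ty":0,"tz":0,"ax":0,"ay":0,"az":0},{"tx":-1,"ty":0,"tz":0,"ax":0,"ay":0,"az":0},{"tx":0,"ty":0,"tz":0,"ax":0,"ay":0,"az":0}]' 0.8
python3 - <<'E'
from h import *
c,*_=save('side','side8'); d,*_=save('scene','scene8')
f=lambda im,y,x:cv2.resize(im['pixels'][y:y+100,x:x+100,::-1],None,fx=4,fy=4,interpolation=cv2.INTER_CUBIC)
cv2.imwrite('pics/c8.png',np.hstack([f(c,110,300),f(d,150,330)]))
E
```

```text
time: 19.7
tool_pos: [0.4448, -0.168, 0.2199]
tool_rot: [3.138, 0.86, 0.432]
contact_force: [1.0, 1.1, -0.2]
width: 0.903
```

View pics/c8.png

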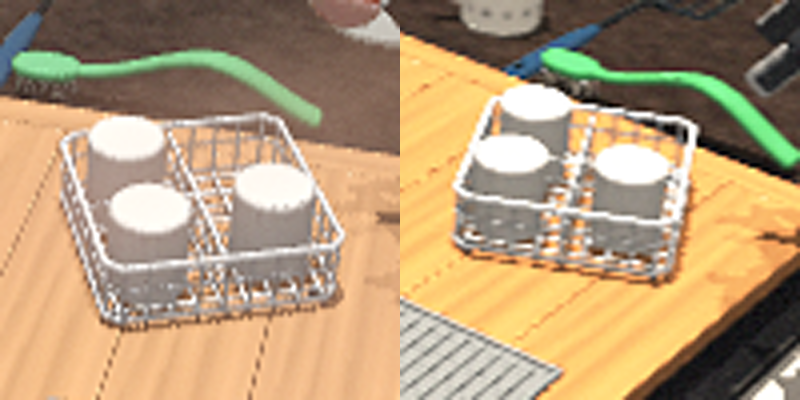

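All three beakers stand mouth down, with ours in the near-right compartment (side crop ~(274,188), scene crop ~(631,166)). I'll do a numeric check, then hand in.

```bash
python3 - <<'E'
from h import *
from scipy.optimize import least_squares
from plant import hand_in
def tri(s,c):
    f=lambda p:np.r_[(proj('side8',p)-s).ravel(),(proj('scene8',p)-c).ravel()]
    r=least_squares(f,[.55,-.1,.1]); return r.x
sd=lambda x,y:(300+x/4-.4,110+y/4-.4); sc=lambda x,y:(330+(x-400)/4-.4,150+y/4-.4)
o=np.array([.579,-.153,.036]); C,S=np.cos(.44),np.sin(.44); R=np.array([[C,S,0],[-S,C,0],[0,0,1]])
for n,s,c in (('beaker',sd(274,188),sc(631,166)),('w far',sd(127,138),sc(537,108)),('w near',sd(150,209),sc(513,157))):
    p=tri(s,c); print(n,p.round(4),'basket frame',(R@(p-o)).round(4))
print(state()['time'],hand_in())
E
```

```text
beaker [ 0.5224 -0.1359  0.1107] basket frame [-0.044   0.0396  0.0747]
w far [ 0.634  -0.1739  0.1062] basket frame [ 0.0409 -0.0423  0.0702]
w near [ 0.6001 -0.0928  0.1076] basket frame [0.0448 0.0455 0.0716]
the job is handed in; nothing more can be done
19.8 None
```

The beaker is in the wash basket, upside down in an empty compartment, and the job was handed in at 19.8 s of the 59 s allowed. I laid it on its side along the ribs, let go and backed the arm away, then took it again near the base, turned it mouth down and dropped it in from about 2 cm.

- **Final check:** both cameras put the beaker at about (-0.044, 0.040, 0.075) m in the basket frame, within the limits. It looked vertical.
- **Other objects:** the two washed beakers are within 3 mm of where they first measured. Nothing looked knocked over in the cropped pictures I viewed, though the last one shows only the basket. The gripper was clear.
- **What disagreed:**
  - On the mat, contact came about 8 mm higher than computed. The beaker was probably held about 10° off level, although I read it as level then, and it settled flat on release.
  - The wrist camera differed from the side cameras by about 4 mm, so I corrected the second grasp for part of that.

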